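# Square the tea-light board into the corner jig

## Task

Push the wooden tea-light board along the bench into the corner of the jig, so that its long edge is flush against the long fence and its end is against the fixed end block, and slide the jig's sliding stop along the fence until it touches the board's other end, so that the board is trapped snugly. Only push with the fingers: the board must stay flat on the bench and must not be picked up. Leave the brass cup, the tin and the hammer where they are, and finish clear of everything.

Things in the scene. Friction and masses are not known exactly. Their poses are not given: they have to be found in the camera images.
- board: Loose brown wooden board flat on the bench, 90 mm (its x) by 180 mm (its y), 24 mm high, 0.2-0.45 kg; three brass-rimmed round holes 38 mm wide, 16 mm deep, at y = -56, 0, 56 mm. Origin: centre of its underside, z up. It starts askew, its +x long edge facing the fence and +y end facing the end block (within 0.25 rad), touching neither jig nor stop.
- jig: L-shaped jig of dark wood fixed to the bench, no base plate: the board slides on the bench itself. Origin at bench level in the inner corner. Its x points away from the robot (within 0.15 rad of world x), its y to the robot's left. A board that is home has its centre at x = -45, y = -90 mm here and axes parallel to the jig's.
- fence (a point): Middle of the long fence's working face, 16 mm above the bench. The face is the plane x = 0 of the jig, from jig y = -370 to 30 mm; the fence is 32 mm thick (jig x = 0 to 32) and 32 mm high.
- end_block (a point): Middle of the fixed end block's working face, 16 mm above the bench. The face is the plane y = 0 of the jig, from jig x = -95 to 0 mm; the block is 30 mm thick (jig y = 0 to 30) and 32 mm high.
- stop (a joint): Travel (m) of the sliding stop towards the end block (jig +y). Aluminium block, 75 mm across (jig x -76 to -1 mm), 30 mm thick, 34 mm high, hung on the fence by a saddle (top 43 mm) with a black knob (top 53 mm). Front face at jig y = -290 mm + value. Starts at 0 to 0.04; touches a home board at 0.110. About 2 N friction, stays where left, can push the board.
- stop_back (a point): Centre of the flat back face of the sliding stop (the face away from the end block, looking to the jig's -y), 18 mm above the bench, at jig x = -40 mm: the place to push it.
- cup: Bystander: a small open brass cup, 37 mm wide, 24 mm high, standing loose to the left of the board, beyond the end block. Origin at the centre of its underside.
- tin: Bystander: a closed round tin, 68 mm wide and 50 mm high, standing loose behind the fence (on the side away from the robot). Origin at the centre of its underside.
- hammer: Bystander: a hammer about 280 mm long lying loose on the bench on the robot's right, clear of the jig. Lies along its own x, handle to -x; origin at the middle of its underside.

How it is judged:
By the outcome, as a careful person would: the job done as asked, in the order asked, and still so for the second after the job is handed in, with the robot touching nothing.
It also fails if it takes over 64 s, if anything falls off the work surface, if the arm or the gripper's body presses on something with over 40 N, if the wrist force passes 120 N, or if a joint passes its speed limit or range.

## Robot

A 6-joint arm with a two-finger parallel gripper is mounted at the origin on the work surface. World frame = base frame: x ahead of the robot, y to its left, z up, the work surface at z = 0. Lengths are in m, angles in rad, forces in N, time in s.
With the tool pointing down it reaches from about 0.275 to 0.825 m from the base axis. Payload 5.2 kg.
Tool frame: the origin (TCP) lies on the centre line of the jaws, within the pads' length; the fingertips stand 17 mm ahead of it and the grasp point (between the pads) lies 2 mm behind it; z points along the fingers, y is the line along which they close (so a half turn about z gives the same grasp; the last joint's range is limited). The gripper opens to 93 mm and grips with 3 to 60 N. Pads are 15 mm wide; open, the fingers measure 128 mm over their backs; the gripper's body (75 mm by 188 mm) begins 65 mm behind the grasp point.
Start: joints at [0.933, 0.259, 1.535, -0, 1.348, -0.203], TCP at [0.232, 0.499, 0.236] pointing down, gripper open.
Joint ranges: [-3.14, 3.14], [-0.91, 2.08], [0.19, 2.58], [-1.22, 4.36], [0.22, 2.71], [-3.12, 3.12]. Speed limits (rad/s): [2.57, 2.57, 3.14, 3.14, 3.14, 3.14].

## Interface

Orientations are given as a unit quaternion [x, y, z, w].
In Python, from rig import * gives the robot as it stands.
- The arm moves only by the tool apply_moves, never from a script. Its argument "plan" is a list that holds one entry, the list of rows, each a list of 7 numbers: the shift along the tool's x, y, z normalised to -1 to 1, where 1 is 100 cm, then the turn, a rotation vector about the tool's x, y, z normalised to -1 to 1, where 1 is 30 degrees, then the opening in per cent of the stroke, from 0 (shut) to 100 (fully open). In form: [[[x, y, z, ax, ay, az, claw], ...]]. A call has 1 to 12 rows; each row shifts and turns the commanded pose from where the row before left it, along the tool's axes as they then stand; what a row does not reach is not made up. A row lasts 1/8 s, in which the tool goes at most 62.5 mm and 10.7 degrees, less where a joint would pass 70% of its speed; a pose out of reach is approached as far as the arm can. A call with a number of a shift or a turn outside -1 to 1 is refused whole. A call with a gripper value outside its range is refused whole. The fingers move at their own pace and stop on an object; "grip_force" is the grip in N (left out, the last holds). Time passes only in rows, so rows that do not move let the fingers close. It gives the time, the measured TCP pose, the force, the opening and the grip force at its end, in the units of the state.
- state(): the state, without advancing time (a new reading comes with each control period).
- snapshot(name): name is "side" or "top" or "wrist"; returns the picture (420x560x3 uint8, blue, green, red); there is no depth.
- camera_info(name): a dict with "K" (3x3 intrinsics, pixels), "origin" and "rotation" of the camera in the world. Camera axes: x right, y down, z forward; pixel columns grow to the right and rows downward; lengths in m; the calibration is good to about 2 mm. A picture is of the moment at which its call begins: read the wrist's pose just before it. camera_info takes no time and is no camera call; for the wrist camera it gives the pose at the moment of the call.
- hand_in(): hands the job in; it is judged then, once.
Trained networks look in the newest picture that a camera, given by its name, has taken for a name from the list of things; names that differ only in an ending like _2 or _b are one class to them, and where a whole thing is asked for, a point or a joint stands for the part that bears it (a point fixed in the world has none). Each returns a list of dicts, best first, with "p" (0 to 1); they miss things now and then, are a little off and sometimes report something else, mostly with a low value. They report only what shows in the picture. A call takes as long as a camera call.
- boxes_of(target, camera): "box" ([centre column, centre row, width, height] in pixels, round what is visible of it).
The state is a dict: "clock": time; "qpos": joint angles; "qd": joint speeds; "tau": joint torques, N m; "position": TCP position; "tool_rot": TCP orientation; "force": force on the tool from outside, world axes, zero at the start; "wrist_torque": the same for the moment, N m; "width": finger opening in m; "grasp_force": force on a finger pad.
Only numpy, scipy, OpenCV 4.12 (cv2) and the standard library are available. Lean on these libraries where they do the work, as an engineer would, in place of code of your own. Each camera call takes 0.05 s, during which the arm holds its last target. There are 200 camera calls.

## Working session

There is one attempt and no reset: what is moved stays moved. The work goes in short steps, Python scripts to look and compute and a tool call to move; the robot and the scene stay as the last step left them, time stands still between calls to the robot, and variables do not carry over. Pictures are saved under pics/ and viewed, at most 10 in all, crops included, and the job is handed in when it is done.

Besides the shell and the picture viewer there is one more tool, called after "Emit:" in YAML: its name, and indented under it one key for each argument. apply_moves: Moves the arm, as the interface text tells. Its arguments: {"type":"object","properties":{"plan":{"type":"array"},"grip_force":{"type":"number"}},"required":["plan"]}

```bash
mkdir -p pics; ls
python3 - <<'E'
from rig import *
import cv2,numpy as np
s=state();print(s['clock'],s['position'],s['tool_rot'],s['width'])
for c in ("top","side"):
    im=snapshot(c);cv2.imwrite(f"pics/{c}1.png",im)
    i=camera_info(c);print(c,np.round(i['K'],1).tolist(),np.round(i['origin'],4),np.round(i['rotation'],4).tolist())
    for t in ("board","jig","stop","cup","tin","hammer"):
        print(t,[(np.round(d['box'],1).tolist(),round(d['p'],2)) for d in boxes_of(t,c)[:2]])
E
```

```text
pics
0.0 [0.23133902 0.49840308 0.23481359] [ 2.15693431e-01  9.76460689e-01 -8.51494755e-04 -3.75424813e-04] 0.09273820227959098
top [[516.5, 0.0, 284.6], [0.0, 516.5, 214.0], [0.0, 0.0, 1.0]] [ 0.426  -0.0617  1.3557] [-0.6964, 0.7146, -0.0451, 0.0489]
board [([252.1, 242.2, 72.9, 44.1], 0.82)]
jig [([273.0, 216.0, 154.2, 48.0], 0.89)]
stop [([322.1, 217.8, 13.9, 43.8], 0.76), ([273.8, 216.4, 152.6, 50.9], 0.58)]
cup [([168.6, 244.9, 15.9, 15.3], 0.71), ([274.5, 217.5, 153.2, 53.6], 0.37)]
tin [([254.9, 160.6, 27.5, 27.5], 0.59)]
hammer [([430.5, 269.2, 42.4, 114.3], 0.94), ([275.6, 214.9, 156.5, 51.1], 0.56)]
side [[532.3, 0.0, 276.9], [0.0, 532.3, 217.3], [0.0, 0.0, 1.0]] [ 0.177  -1.0624  0.9112] [0.8829, -0.1815, 0.0866, -0.4244]
board [([239.2, 213.9, 44.8, 55.9], 0.93)]
jig [([273.2, 223.4, 96.3, 100.2], 0.97), ([314.3, 192.7, 24.6, 27.3], 0.59)]
stop [([291.4, 243.2, 44.5, 27.7], 0.74), ([314.6, 193.2, 28.1, 29.3], 0.26)]
cup [([213.5, 174.7, 9.0, 11.3], 0.49)]
tin [([313.4, 193.2, 25.3, 23.0], 0.56), ([215.1, 173.8, 12.7, 9.1], 0.18)]
hammer [([280.4, 351.0, 128.7, 77.4], 0.72)]
```

Run:
```python
import cv2
a=cv2.imread("pics/top1.png")[140:300,150:350]
cv2.imwrite("pics/top1c.png",cv2.resize(a,None,fx=3.75,fy=3.75,interpolation=cv2.INTER_CUBIC))
```

```text
(no output)
```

View pics/top1c.png

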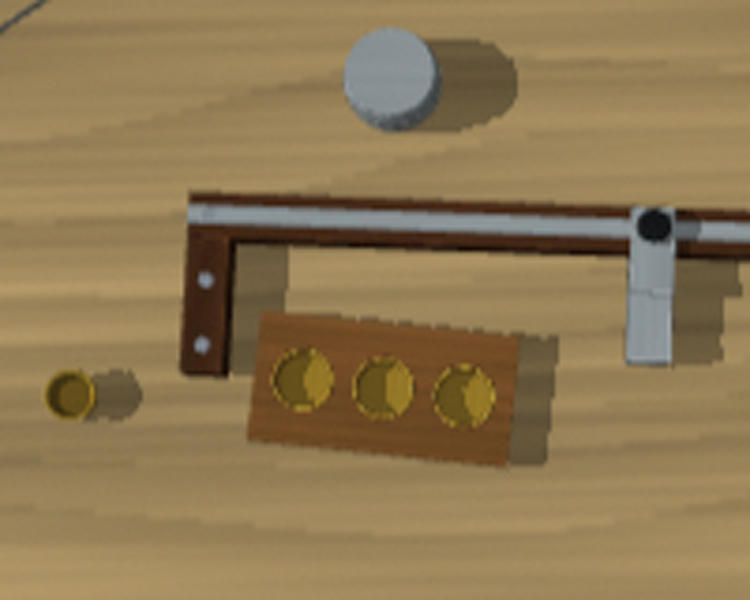

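View pics/top1.png

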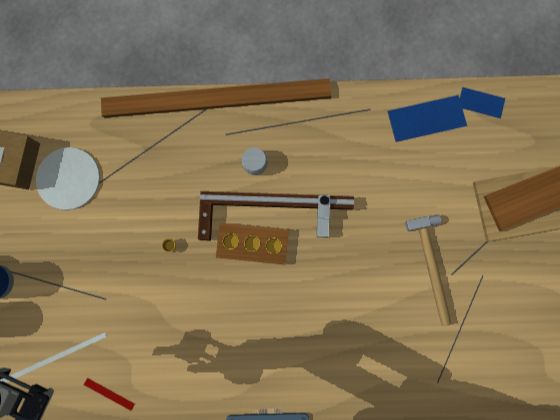

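```bash
cat > h.py <<'E'
from rig import *
import cv2,numpy as np
from scipy.spatial.transform import Rotation as R
def w(uv,z,cam="top",info=None):
    i=info or camera_info(cam);K=np.array(i['K']);r=np.array(i['rotation'])
    M=R.from_quat(r).as_matrix() if r.size==4 else r
    o=np.array(i['origin']);uv=np.atleast_2d(uv).astype(float)
    d=(M@np.linalg.inv(K)@np.c_[uv,np.ones(len(uv))].T).T
    return (o+d*((z-o[2])/d[:,2])[:,None])[:,:2]
E
python3 - <<'E'
from h import *
c=lambda p:np.array(p)/3.75+[150,140]-[.37,.37]
np.set_printoptions(precision=4,suppress=True)
b=w(c([(262,312),(520,337),(508,467),(248,440)]),.024);print("board",b,b.mean(0))
print("lens",np.linalg.norm(b-np.roll(b,1,0),axis=1))
d=b[0]-b[1]+b[3]-b[2];print("board y dir ang",np.arctan2(-d[0],d[1]))
f=w(c([(235,240),(430,246),(628,254),(745,258)]),.032);print("fence",f)
d=f[0]-f[-1];print("jig yaw",np.arctan2(-d[0],d[1]))
o=w(c([(190,193),(745,213)]),.032);d=o[0]-o[1];print("outer",o,np.arctan2(-d[0],d[1]))
print("endblock inner",w(c([(234,242),(228,376)]),.032))
print("stop",w(c([(630,292),(627,363),(671,365)]),.034))
i=camera_info("top");print(w([(168.6,244.9),(254.9,160.6),(430.5,269.2)],.02))
E
```

```text
board [[ 0.5856  0.1128]
 [ 0.5636 -0.0654]
 [ 0.4744 -0.0548]
 [ 0.4974  0.1232]] [0.5302 0.0289]
lens [0.0888 0.1796 0.0898 0.1795]
board y dir ang -0.12592147500623588
fence [[ 0.6353  0.13  ]
 [ 0.6276 -0.0048]
 [ 0.6184 -0.1414]
 [ 0.6135 -0.222 ]]
jig yaw -0.06208157971537235
outer [[ 0.6692  0.1611]
 [ 0.6449 -0.2233]] -0.06311297665819891
endblock inner [[0.634  0.1307]
 [0.5411 0.1355]]
stop [[ 0.5917 -0.1418]
 [ 0.5428 -0.1381]
 [ 0.5406 -0.1681]]
[[ 0.532   0.2459]
 [ 0.7495  0.0181]
 [ 0.4521 -0.4277]]
```

Emit:
apply_moves:
  plan:
    - [[0,0,0,0,0,-0.237,100],[0,0,0,0,0,-0.237,100],[0,0,0,0,0,-0.237,100],[-0.0267,-0.05,0.0165,0,0,0,100],[-0.0267,-0.05,0.0165,0,0,0,100],[-0.0267,-0.05,0.0165,0,0,0,100],[-0.0267,-0.05,0.0165,0,0,0,100],[-0.0267,-0.05,0.0165,0,0,0,100],[-0.0267,-0.05,0.0165,0,0,0,100],[-0.0267,-0.05,0.0165,0,0,0,100],[-0.0267,-0.05,0.0165,0,0,0,100],[-0.0267,-0.05,0.0165,0,0,0,100]]

```text
clock: 2.2
position: [0.4443, 0.0328, 0.087]
tool_rot: [0.031, 1.0, -0.0, 0.001]
force: [0.6, 0.7, 1.0]
width: 0.0931
grasp_force: 0.0
```

```bash
cat >> h.py <<'E'
def J(xy,o=(.635,.131),yaw=-.0625):
    c,s=np.cos(yaw),np.sin(yaw);d=np.atleast_2d(xy)-np.array(o)
    return d@np.array([[c,-s],[s,c]])
def rep():
    s=state();M=R.from_quat(s['tool_rot']).as_matrix()
    print("t",round(s['clock'],2),"pos",np.round(s['position'],4),"jig",np.round(J(s['position'][:2]),4),"y-yaw",np.round(np.arctan2(-M[0,1],M[1,1]),4),"tilt",np.round(M[:2,2],4),"F",np.round(s['force'],1),"w",round(s['width'],4))
E
python3 - <<'E'
from h import *
rep()
cv2.imwrite("pics/w1.png",snapshot("wrist"))
E
```

```text
t 2.2 pos [0.4443 0.0328 0.087 ] jig [[-0.1842 -0.1099]] y-yaw -0.0628 tilt [ 0.0013 -0.0001] F [0.6 0.7 1. ] w 0.0931
```

View pics/w1.png

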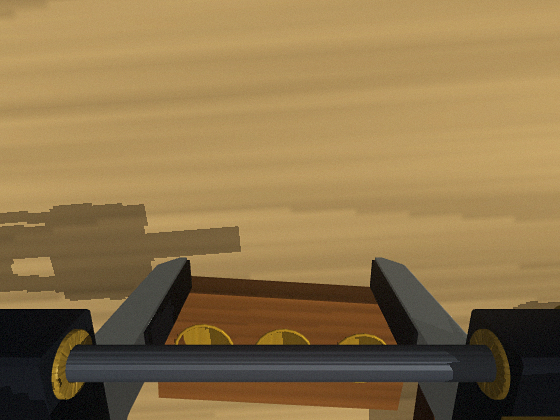

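Emit:
apply_moves:
  plan:
    - [[0,0,0.032,0,0,0,100],[0,0,0.032,0,0,0,100],[0,0,0,0,0,0,100],[-0.015,0,0,0,0,0,100],[-0.012,0,0,0,0,0,100],[-0.01,0,0,0,0,0,100],[-0.01,0,0,0,0,0,100],[-0.01,0,0,0,0,0,100],[-0.008,0,0,0,0,0,100],[-0.006,0,0,0,0,0,100],[-0.004,0,0,0,0,0,100],[0,0,0,0,0,0,100]]

```text
clock: 3.75
position: [0.5185, 0.0302, 0.0232]
tool_rot: [0.031, 1.0, 0.0, -0.0]
force: [-3.7, 0.7, 2.8]
width: 0.0929
grasp_force: 1.6
```

Run:
```python
from h import *
rep()
a=snapshot("top");a=a[160:280,180:350]
cv2.imwrite("pics/top2.png",cv2.resize(a,None,fx=4.5,fy=4.5,interpolation=cv2.INTER_CUBIC))
```

```text
t 3.75 pos [0.5185 0.0302 0.0232] jig [[-0.11   -0.1079]] y-yaw -0.0623 tilt [-0.0001  0.0001] F [-3.7  0.7  2.8] w 0.0929
```

View pics/top2.png

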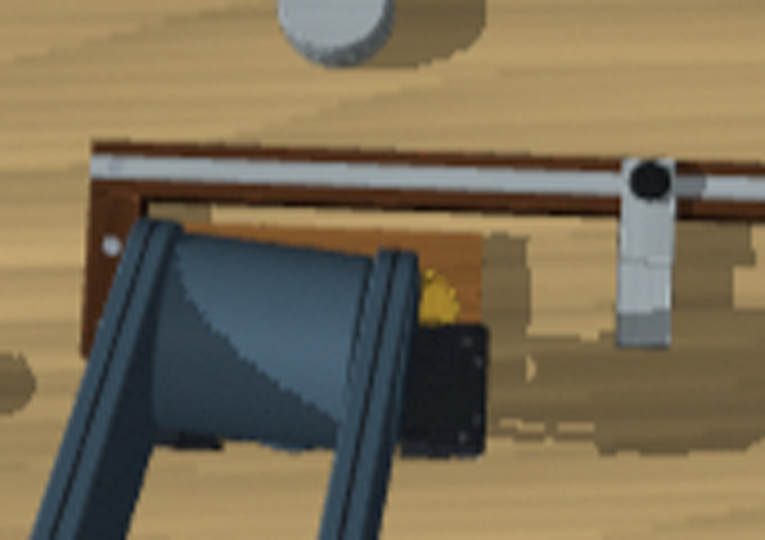

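Emit:
apply_moves:
  plan:
    - [[-0.004,0,0,0,0,0,100],[-0.004,0,0,0,0,0,100],[-0.002,0,0,0,0,0,100],[0,0,0,0,0,0,100]]

```text
clock: 4.3
position: [0.5286, 0.0294, 0.0231]
tool_rot: [0.031, 1.0, -0.0, 0.0]
force: [-1.5, -0.2, -0.5]
width: 0.0928
grasp_force: 1.0
```

Emit:
apply_moves:
  plan:
    - [[-0.001,0,0,0,0,0,100],[-0.001,0,0,0,0,0,100],[0,0,0,0,0,0,100]]

```text
clock: 4.68
position: [0.53, 0.0293, 0.0231]
tool_rot: [0.031, 1.0, -0.0, -0.0]
force: [-3.6, -0.9, -0.1]
width: 0.0929
grasp_force: 1.5
```

Emit:
apply_moves:
  plan:
    - [[-0.001,0,0,0,0,0,100],[-0.001,0,0,0,0,0,100],[0,0,0,0,0,0,100]]

```text
clock: 5.05
position: [0.5317, 0.0292, 0.0231]
tool_rot: [0.031, 1.0, -0.0, -0.001]
force: [-6.1, -0.4, 3.2]
width: 0.0926
grasp_force: 2.8
```

Emit:
apply_moves:
  plan:
    - [[-0.001,0,0,0,0,0,100],[-0.001,0,0,0,0,0,100],[0,0,0,0,0,0,100]]

```text
clock: 5.42
position: [0.5317, 0.0292, 0.0231]
tool_rot: [0.031, 1.0, 0.0, -0.003]
force: [-10.4, 0.4, 9.0]
width: 0.0929
grasp_force: 5.5
```

Emit:
apply_moves:
  plan:
    - [[-0.001,0,0,0,0,0,100],[-0.001,0,0,0,0,0,100],[0,0,0,0,0,0,100]]

```text
clock: 5.8
position: [0.5319, 0.0292, 0.023]
tool_rot: [0.031, 1.0, 0.0, -0.004]
force: [-15.8, -0.8, 13.9]
width: 0.0932
grasp_force: 7.9
```

Emit:
apply_moves:
  plan:
    - [[0.015,0,0,0,0,0,100],[0.02,0,0,0,0,0,0],[0,0,-0.035,0,0,0,0],[0,0,-0.035,0,0,0,0],[-0.02,-0.032,0,0,0,0,0],[-0.02,-0.032,0,0,0,0,0],[-0.021,-0.032,0,0,0,0,0],[-0.022,-0.032,0,0,0,0,0],[0,0,0,0,0,0,0],[0,0,0,0,0,0,0]]

```text
clock: 7.05
position: [0.576, -0.1016, 0.093]
tool_rot: [0.031, 1.0, 0.0, 0.0]
force: [0.3, 0.1, 0.0]
width: 0.0072
grasp_force: 0.0
```

Run:
```python
from h import *
rep()
cv2.imwrite("pics/w2.png",snapshot("wrist"))
a=snapshot("top");a=a[160:280,180:350]
cv2.imwrite("pics/top3.png",cv2.resize(a,None,fx=4.5,fy=4.5,interpolation=cv2.INTER_CUBIC))
```

```text
t 7.05 pos [ 0.576  -0.1016  0.093 ] jig [[-0.0443 -0.2358]] y-yaw -0.063 tilt [0.0004 0.0003] F [0.3 0.1 0. ] w 0.0072
```

View pics/w2.png

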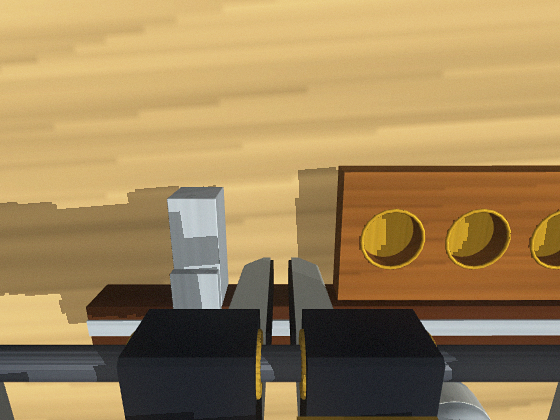

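View pics/top3.png

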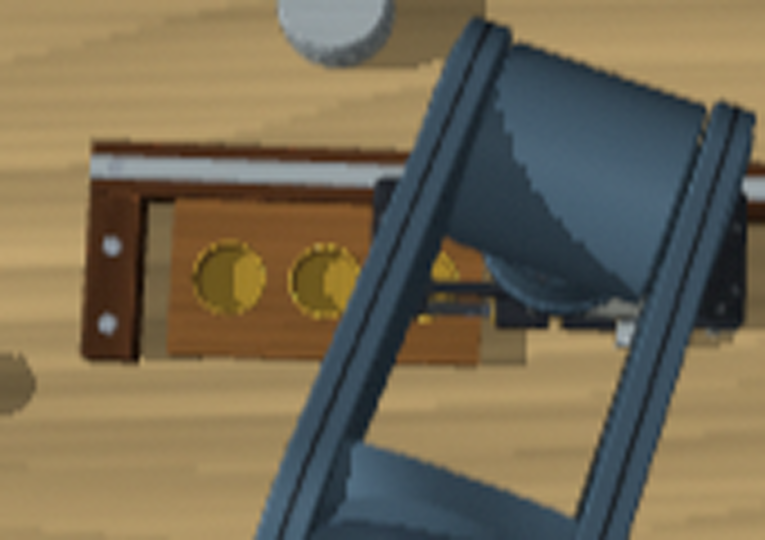

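Emit:
apply_moves:
  plan:
    - [[0,0,0.035,0,0,0,0],[0,0,0.034,0,0,0,0],[0,0,0,0,0,0,0],[0,0.006,0,0,0,0,0],[0,0.006,0,0,0,0,0],[0,0.006,0,0,0,0,0],[0,0.004,0,0,0,0,0],[0,0.004,0,0,0,0,0],[0,0.003,0,0,0,0,0],[0,0,0,0,0,0,0]]

```text
clock: 8.4
position: [0.5781, -0.0735, 0.0245]
tool_rot: [0.031, 1.0, -0.0, 0.0]
force: [-0.7, -3.6, 3.0]
width: 0.0005
grasp_force: 2.0
```

Emit:
apply_moves:
  plan:
    - [[0,0.002,0,0,0,0,0],[0,0.002,0,0,0,0,0],[0,0,0,0,0,0,0]]

```text
clock: 8.78
position: [0.5784, -0.0698, 0.0245]
tool_rot: [0.031, 1.0, -0.001, 0.0]
force: [-1.8, -5.4, 3.6]
width: 0.0005
grasp_force: 2.7
```

Emit:
apply_moves:
  plan:
    - [[0,0.001,0,0,0,0,0],[0,0.001,0,0,0,0,0],[0,0,0,0,0,0,0]]

```text
clock: 9.15
position: [0.5785, -0.068, 0.0245]
tool_rot: [0.031, 1.0, -0.001, 0.0]
force: [-2.1, -6.2, 3.9]
width: 0.0008
grasp_force: 3.0
```

Emit:
apply_moves:
  plan:
    - [[0,0.001,0,0,0,0,0],[0,0.001,0,0,0,0,0],[0,0,0,0,0,0,0]]

```text
clock: 9.52
position: [0.5786, -0.066, 0.0245]
tool_rot: [0.031, 1.0, -0.001, 0.0]
force: [-1.7, -5.9, 2.9]
width: 0.0005
grasp_force: 3.0
```

Emit:
apply_moves:
  plan:
    - [[0,0.001,0,0,0,0,0],[0,0.001,0,0,0,0,0],[0,0,0,0,0,0,0]]

```text
clock: 9.9
position: [0.5787, -0.064, 0.0245]
tool_rot: [0.031, 1.0, -0.001, 0.0]
force: [-0.9, -5.3, 3.4]
width: 0.0004
grasp_force: 3.0
```

Emit:
apply_moves:
  plan:
    - [[0,0.001,0,0,0,0,0],[0,0.001,0,0,0,0,0],[0,0,0,0,0,0,0]]

```text
clock: 10.28
position: [0.5788, -0.062, 0.0245]
tool_rot: [0.031, 1.0, -0.001, 0.0]
force: [-0.0, -6.6, 3.2]
width: 0.0003
grasp_force: 3.0
```

Emit:
apply_moves:
  plan:
    - [[0,0.001,0,0,0,0,0],[0,0.001,0,0,0,0,0],[0,0,0,0,0,0,0]]

```text
clock: 10.65
position: [0.5789, -0.06, 0.0245]
tool_rot: [0.031, 1.0, -0.001, 0.0]
force: [-1.5, -4.8, 3.0]
width: 0.0005
grasp_force: 3.0
```

Emit:
apply_moves:
  plan:
    - [[0,0.001,0,0,0,0,0],[0,0.001,0,0,0,0,0],[0,0,0,0,0,0,0]]

```text
clock: 11.02
position: [0.579, -0.0588, 0.0245]
tool_rot: [0.031, 1.0, -0.001, 0.0]
force: [-2.6, -8.8, 3.1]
width: 0.0006
grasp_force: 4.4
```

Emit:
apply_moves:
  plan:
    - [[0,0.001,0,0,0,0,0],[0,0.001,0,0,0,0,0],[0,0,0,0,0,0,0]]

```text
clock: 11.4
position: [0.5791, -0.0586, 0.0246]
tool_rot: [0.031, 1.0, -0.003, 0.0]
force: [-4.0, -16.0, 2.8]
width: 0.0004
grasp_force: 7.9
```

Emit:
apply_moves:
  plan:
    - [[0,-0.009,0,0,0,0,0],[0,-0.009,0,0,0,0,0],[0,0,-0.035,0,0,0,0],[0,0,-0.035,0,0,0,0],[0.0205,0.029,0,0,0,0,100],[0.0205,0.029,0,0,0,0,100],[0.02,0.029,0,0,0,0,100],[0.02,0.03,0,0,0,0,100],[0,0,0,0,0,0,100],[0,0,0,0,0,0,100]]

```text
clock: 12.65
position: [0.5049, 0.0488, 0.0943]
tool_rot: [0.031, 1.0, -0.0, 0.0]
force: [-0.6, 0.4, 0.2]
width: 0.056
grasp_force: 0.0
```

Run:
```python
from h import *
rep()
a=snapshot("top");a=a[160:280,180:350]
cv2.imwrite("pics/top4.png",cv2.resize(a,None,fx=4.5,fy=4.5,interpolation=cv2.INTER_CUBIC))
```

```text
t 12.65 pos [0.5049 0.0488 0.0943] jig [[-0.1247 -0.0902]] y-yaw -0.0619 tilt [ 0.0008 -0.0001] F [-0.6  0.4  0.2] w 0.056
```

View pics/top4.png

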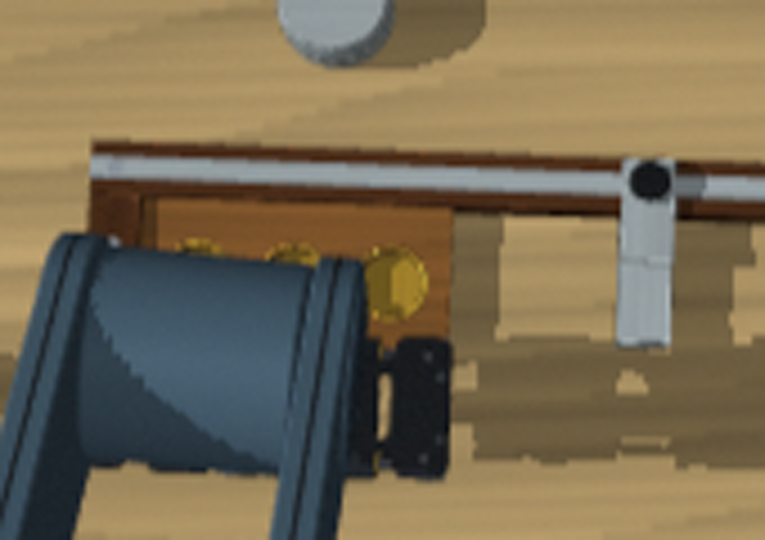

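Emit:
apply_moves:
  plan:
    - [[0,0,0.035,0,0,0,100],[0,0,0.035,0,0,0,100],[0,0,0,0,0,0,100],[-0.012,0,0,0,0,0,100],[-0.008,0,0,0,0,0,100],[-0.005,0,0,0,0,0,100],[-0.003,0,0,0,0,0,100],[-0.002,0,0,0,0,0,100],[-0.001,0,0,0,0,0,100],[0,0,0,0,0,0,100]]

```text
clock: 13.95
position: [0.5329, 0.0473, 0.0239]
tool_rot: [0.031, 1.0, 0.0, -0.002]
force: [-6.5, -0.9, 4.6]
width: 0.0928
grasp_force: 3.1
```

Emit:
apply_moves:
  plan:
    - [[0.015,0,0,0,0,0,100],[0.015,0,0,0,0,0,100],[0,0,-0.035,0,0,0,0],[0,0,-0.035,0,0,0,0],[-0.014,-0.043,0,0,0,0,0],[-0.014,-0.043,0,0,0,0,0],[-0.014,-0.043,0,0,0,0,0],[-0.014,-0.043,0,0,0,0,0],[-0.014,-0.043,0,0,0,0,0],[-0.014,-0.041,0,0,0,0,0],[0,0,0,0,0,0,0],[0,0,0,0,0,0,0]]

```text
clock: 15.45
position: [0.5723, -0.2111, 0.0938]
tool_rot: [0.032, 1.0, 0.0, -0.001]
force: [1.6, -0.8, -0.2]
width: 0.0009
grasp_force: 0.0
```

Run:
```python
from h import *
rep()
cv2.imwrite("pics/w5.png",snapshot("wrist"))
```

```text
t 15.45 pos [ 0.5723 -0.2111  0.0938] jig [[-0.0413 -0.3454]] y-yaw -0.0631 tilt [-0.001  0.001] F [ 1.6 -0.8 -0.2] w 0.0009
```

View pics/w5.png

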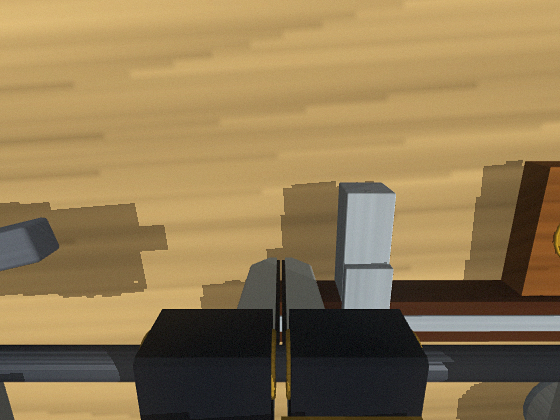

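Emit:
apply_moves:
  plan:
    - [[0,0,0.035,0,0,0,0],[0,0,0.035,0,0,0,0],[0,0,0,0,0,0,0],[0,0.014,0,0,0,0,0],[0,0.01,0,0,0,0,0],[0,0.01,0,0,0,0,0],[0,0.012,0,0,0,0,0],[0,0.012,0,0,0,0,0],[0,0.012,0,0,0,0,0],[0,0.012,0,0,0,0,0],[0,0.01,0,0,0,0,0],[0,0,0,0,0,0,0]]

```text
clock: 17.0
position: [0.5784, -0.1187, 0.0237]
tool_rot: [0.031, 1.0, 0.001, -0.001]
force: [-0.2, -0.4, -0.1]
width: 0.0006
grasp_force: 0.0
```

Emit:
apply_moves:
  plan:
    - [[0,0.006,0,0,0,0,0],[0,0.006,0,0,0,0,0],[0,0.005,0,0,0,0,0],[0,0.003,0,0,0,0,0],[0,0.003,0,0,0,0,0],[0,0.002,0,0,0,0,0],[0,0,0,0,0,0,0]]

```text
clock: 17.88
position: [0.5808, -0.0948, 0.0243]
tool_rot: [0.031, 1.0, 0.0, 0.0]
force: [0.4, -0.5, 0.8]
width: 0.0003
grasp_force: 0.0
```

Emit:
apply_moves:
  plan:
    - [[0,0.001,0,0,0,0,0],[0,0.001,0,0,0,0,0],[0,0.001,0,0,0,0,0],[0,0,0,0,0,0,0]]

```text
clock: 18.38
position: [0.581, -0.0921, 0.0243]
tool_rot: [0.031, 1.0, -0.0, 0.0]
force: [0.3, -2.1, 0.0]
width: 0.0006
grasp_force: 0.8
```

Emit:
apply_moves:
  plan:
    - [[0,0.001,0,0,0,0,0],[0,0.001,0,0,0,0,0],[0,0,0,0,0,0,0]]

```text
clock: 18.75
position: [0.5811, -0.0901, 0.0243]
tool_rot: [0.031, 1.0, -0.0, 0.0]
force: [1.3, -1.2, -0.1]
width: 0.0002
grasp_force: 0.8
```

Emit:
apply_moves:
  plan:
    - [[0,0.001,0,0,0,0,0],[0,0.001,0,0,0,0,0],[0,0,0,0,0,0,0]]

```text
clock: 19.12
position: [0.5812, -0.0896, 0.0243]
tool_rot: [0.031, 1.0, -0.001, 0.0]
force: [-0.2, -6.8, -0.0]
width: 0.0004
grasp_force: 3.8
```

Emit:
apply_moves:
  plan:
    - [[0,0.001,0,0,0,0,0],[0,0.001,0,0,0,0,0],[0,0,0,0,0,0,0]]

```text
clock: 19.5
position: [0.5812, -0.0895, 0.0244]
tool_rot: [0.031, 1.0, -0.002, 0.0]
force: [-1.3, -14.0, -1.0]
width: 0.0005
grasp_force: 7.2
```

Emit:
apply_moves:
  plan:
    - [[0,0.001,0,0,0,0,0],[0,0.001,0,0,0,0,0],[0,0,0,0,0,0,0]]

```text
clock: 19.88
position: [0.5813, -0.0894, 0.0244]
tool_rot: [0.031, 1.0, -0.004, 0.0]
force: [-2.8, -21.4, -1.3]
width: 0.0006
grasp_force: 10.6
```

Firm stop. Back off and go clear, then look.

Emit:
apply_moves:
  plan:
    - [[0,-0.01,0,0,0,0,0],[0,-0.02,0,0,0,0,0],[0,0,-0.04,0,0,0,0],[0,0,-0.05,0,0,0,0],[0,0,-0.05,0,0,0,0],[0.05,0,-0.02,0,0,0,0],[0.05,0,0,0,0,0,0],[0.05,0,0,0,0,0,0],[0.05,0,0,0,0,0,0],[0.04,0,0,0,0,0,0],[0,0,0,0,0,0,0]]

```text
clock: 21.25
position: [0.3376, -0.0984, 0.1841]
tool_rot: [0.032, 0.999, 0.0, -0.0]
force: [-0.6, 0.1, 0.4]
width: 0.0003
grasp_force: 0.0
```

Run:
```python
from h import *
rep()
a=snapshot("top");cv2.imwrite("pics/top6f.png",a);a=a[140:300,150:350]
cv2.imwrite("pics/top6.png",cv2.resize(a,None,fx=3.75,fy=3.75,interpolation=cv2.INTER_CUBIC))
for t,z in (("cup",.02),("tin",.02),("hammer",.02)):
    b=boxes_of(t,"top");print(t,b and (np.round(b[0]['box'],1),w(b[0]['box'][:2],z)))
```

```text
t 21.25 pos [ 0.3376 -0.0984  0.1841] jig [[-0.2825 -0.2475]] y-yaw -0.064 tilt [-0.0004  0.0006] F [-0.6  0.1  0.4] w 0.0003
cup (array([169.5, 246.3,  10.6,  17.3]), array([[0.5282798, 0.2435117]]))
tin (array([253.8, 161.4,  28.9,  27.3]), array([[0.74740005, 0.02108909]]))
hammer (array([429.7, 271.6,  48.8, 112.5]), array([[ 0.44600831, -0.42522671]]))
```

View pics/top6.png

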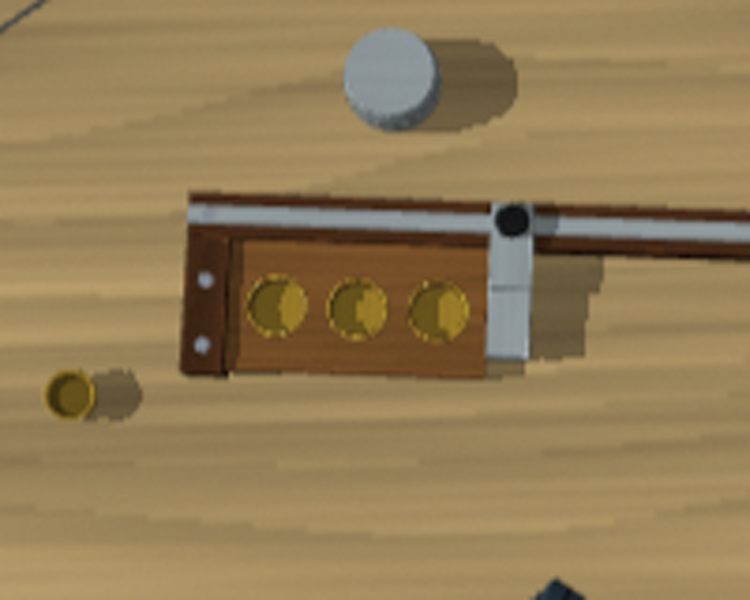

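```bash
python3 -c "
from rig import *
print(hand_in())"
```

```text
the job is handed in; nothing more can be done
None
```

The job is handed in: the final top view shows the board flush against the fence and end block, with the sliding stop firm against its other end. The cup, tin and hammer show no sign of having moved, and the arm finished clear at about 21 s; the judge's verdict was not shown.

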